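Unclip the grille cover of the bench dust collector

ROBOT

A 7-joint arm with a two-finger parallel gripper is mounted at the origin on the work surface. World frame = base frame: x ahead of the robot, y to its left, z up, the work surface at z = 0. Lengths are in m, angles in rad, forces in N, time in s.
With the tool pointing down it reaches from about 0.4 to 0.85 m from the base axis. Payload 10.4 kg.
Tool frame: the origin (TCP) lies midway between the tips of the shut fingers; the grasp point (between the pads) lies 19 mm behind it; z points along the fingers, y is the line along which they close (so a half turn about z gives the same grasp; the last joint's range is limited). The gripper opens to 87 mm and grips with 3 to 60 N. Pads are 19 mm wide; open, the fingers measure 117 mm over their backs; the gripper's body (75 mm by 190 mm) begins 51 mm behind the grasp point.
Start: joints at [-1.139, 0.332, -0.065, 1.46, 0.022, 1.35, -0.088], TCP at [0.275, 0.561, 0.223] pointing down, gripper open.
Joint ranges: [-2.6, 2.6], [-0.5, 2.12], [-1.47, 1.34], [0.16, 2.42], [-1.27, 4.41], [0.06, 2.06], [-2.6, 2.6]. Speed limits (rad/s): [2.22, 2.22, 2.79, 2.79, 3.14, 3.14, 3.14].

INTERFACE

Orientations are given as a unit quaternion [x, y, z, w].
In Python, from bench import get_obs, capture, camera_params, order, nets gives the robot as it stands. The module is installed in compiled form; this text tells all that it offers.
- The arm moves only by the tool arm_command, never from a script. Its argument "moves" is a list of rows, each an object with "grip": the opening in per cent of the stroke, from 0 (shut) to 100 (fully open); "delta_pos": the shift along the tool's x, y, z in m, a list of three; "spin": the turn about the tool's z in degrees. A call has 1 to 5 rows; each row is the pose to reach, as a shift and turn from the pose commanded when the call began, along the tool's axes at that moment; what a row does not reach only later rows make up. A row lasts 1/10 s, in which the tool goes at most 50 mm and 8.59 degrees, less where a joint would pass 70% of its speed; a pose out of reach is approached as far as the arm can. A call with a gripper value outside its range is refused whole. The fingers move at their own pace and stop on an object; "force" is the grip in N (left out, the last holds). Time passes only in rows, so rows that repeat a pose let the fingers close. It gives the time, the measured TCP pose, the force, the opening and the grip force at its end, in the units of the state.
- get_obs(): the state, without advancing time (a new reading comes with each control period).
- capture(name): name is "scene" or "top" or "wrist"; returns the picture (420x560x3 uint8, blue, green, red); there is no depth.
- camera_params(name): a dict with "fov_y" (degrees; the focal length in pixels is half the picture's height over the tangent of half this angle, whatever the lens; pixels are square), "cx", "cy" (the principal point, pixels), "camera_from_world" (4x4, takes a point from world to camera coordinates). Camera axes: x right, y up, looking along -z (the intrinsics and any distortion apply to the point x, -y, -z); pixel columns grow to the right and rows downward; lengths in m; the calibration is good to about 2 mm. A picture is of the moment at which its call begins: read the wrist's pose just before it. camera_params takes no time and is no camera call; for the wrist camera it gives the pose at the moment of the call.
- order.job_done(): hands the job in; it is judged then, once.
Trained networks look in the newest picture that a camera, given by its name, has taken for a name from the list of things; names that differ only in an ending like _2 or _b are one class to them, and where a whole thing is asked for, a point or a joint stands for the part that bears it (a point fixed in the world has none). Each returns a list of dicts, best first, with "score" (0 to 1); they miss things now and then, are a little off and sometimes report something else, mostly with a low value. They report only what shows in the picture. A call takes as long as a camera call.
- nets.spot_in(camera, thing): "box" ([left, top, right, bottom] in pixels, round what is visible of it).
- nets.spot_point(camera, thing): "pixel" ([column, row] in pixels: a listed point, or the origin of a listed thing).
The state is a dict: "t": time; "joint_positions": joint angles; "qd": joint speeds; "joint_torque": joint torques, N m; "tool_pos": TCP position; "tcp_rot": TCP orientation; "force": force on the tool from outside, world axes, zero at the start; "torque": the same for the moment, N m; "finger_gap": finger opening in m; "grasp_force": force on a finger pad.
Only numpy, scipy, OpenCV 4.12 (cv2) and the standard library are available. Lean on these libraries where they do the work, as an engineer would, in place of code of your own. Each camera call takes 0.05 s, during which the arm holds its last target. There are 200 camera calls.

TASK

The dust collector's filter is due for a change: pinch the orange snap tab of its dark grille cover towards the cover's grip bar until the tab lets go, tip that end up and draw the cover out from under the rear lip. Lay it face up on the middle of the cork mat, setting it down rather than dropping it. Neither crack the tab by squeezing hard nor force the cover against the housing, and leave the other things on the bench where they are.

Things in the scene. Friction and masses are not known exactly. Their poses are not given: they have to be found in the camera images.
- collector: Fixed bench-top dust collector, off-white, 290 mm (x) by 220 mm (y). Origin: middle of its underside on the bench; +x to its rear. Flat deck 80 mm above the bench; behind x = +56 mm a fan housing rises to 108 mm (a knob to 120). Deck opening for the cover: x -101 to +41, y -61.5 to +61.5 mm, so the cover has 1 mm of play to front and rear, 1.5 mm to each side.
- catch (a point): Middle of the opening's front edge, at deck height. The edge is an 8 mm thick catch over the nose of the tab. In front of it the deck is flat for 43 mm: room for a finger.
- lip (a point): Middle of the opening's rear edge, at deck height. It is an 8 mm thick lip: the cover's two tongues reach 11 mm under it, with 2 mm of height to spare. Lifted level, the cover jams here; it comes out by tipping its front end up 8 to 12 degrees about its rear edge, then drawing it 13 mm or more forward, then lifting. Lip, catch and tongues snap above 10 N.
- grille: Loose dark grille cover, plate 140 mm (x) by 120 mm (y), 0.10 to 0.16 kg, balanced near its middle. Origin: middle of its underside; its face is at z = +15 mm, level with the deck when seated. Seated, the origin is about x = -30, y = 0, z = 65 mm in the collector's frame, axes alike. Tab at the -x (front) end, two tongues 12 mm beyond the plate at the +x (rear) end. It lies flat on its underside.
- tab: Orange snap tab in the cover's front end, upright plate 30 mm wide (y), 5 mm thick, 22 mm above the face; relaxed, its frame is the cover's. It flexes to the cover's +x by 8 mm to a stop and springs back: 5 N starts it, 1.25 N per further mm (15 N at the stop). Its nose is hooked 5.5 mm under the catch (4.5 to 6.5 mm over the cover's play) and lets go when pressed that far. It cracks at 24 N.
- thumb (a point): On the outer (front) face of the orange tab, where a finger presses: 64 mm in front of the middle of the cover when relaxed, 11 mm above the cover's face (half the height of the tab above the face); moves with the tab.
- bar (a point): Middle of the fixed mid-grey grip bar on the cover's face, behind the tab: bar 8 mm thick (x), 60 mm long (y), standing 22 mm above the face; this point is 26 mm in front of the middle of the cover and 11 mm above its face. The pinch, from the front face of the tab to the rear face of the bar, is 42 mm wide relaxed and 34 mm with the tab fully pressed.
- mat: Fixed square cork mat, 210 by 210 mm, 5 mm thick, lying on the bench. Origin: middle of its underside.
- dop_a: wooden dop stick, 115 mm long, 27 mm thick, with a pale shell blank on one end, lying on the bench on the tab side of the dust collector. Not to be disturbed.
- dop_b: a second such dop stick, out to the side. Not to be disturbed.
- dop_c: a third such dop stick, out to the side. Not to be disturbed.
- graver: hand graver with a wooden handle, 170 mm long, lying beside the cork mat. Not to be disturbed.
- brush: dust brush, 170 mm long, lying beside the cork mat. Not to be disturbed.
- saucer: white ceramic saucer, 130 mm across, out to the side. Not to be disturbed.
- shell: whole helmet shell, about 110 mm long, 70 mm high, out to the side. Not to be disturbed.
- jar: amber glass jar, 56 mm across, 75 mm tall, out to the side. Not to be disturbed.

How it is judged:
By the outcome, as a careful person would: the job done as asked, in the order asked, and still so for the second after the job is handed in, with the robot touching nothing.
It also fails if it takes over 72 s, if anything falls off the work surface, if the arm or the gripper's body presses on something with over 40 N, if the wrist force passes 120 N, or if a joint passes its speed limit or range.

## Working session

There is one attempt and no reset: what is moved stays moved. The work goes in short steps, Python scripts to look and compute and a tool call to move; the robot and the scene stay as the last step left them, time stands still between calls to the robot, and variables do not carry over. Pictures are saved under pics/ and viewed, at most 10 in all, crops included, and the job is handed in when it is done.

Besides the shell and the picture viewer there is one more tool, called after "Request:" as name(argument=value, ...) on one line, values as JSON. arm_command: Moves the arm, as the interface text tells. Its arguments: {"type":"object","properties":{"moves":{"type":"array","items":{"type":"object","properties":{"grip":{"type":"number"},"delta_pos":{"type":"array","items":{"type":"number"}},"spin":{"type":"number"}}}},"force":{"type":"number"}},"required":["moves"]}

```bash
mkdir -p pics; cat > h.py <<'E'
import numpy as np, cv2
from bench import get_obs, capture, camera_params, order, nets
from scipy.spatial.transform import Rotation as R
def ray(cam,px,P=None):
    P=P or camera_params(cam); f=210/np.tan(np.radians(P['fov_y']/2))
    T=np.array(P['camera_from_world']); 
    d=np.array([(px[0]-P['cx'])/f,-(px[1]-P['cy'])/f,-1.])
    return -T[:3,:3].T@T[:3,3], T[:3,:3].T@d
def atz(cam,px,z,P=None):
    o,d=ray(cam,px,P); return o+d*(z-o[2])/d[2]
def proj(cam,X,P=None):
    P=P or camera_params(cam); f=210/np.tan(np.radians(P['fov_y']/2))
    c=np.array(P['camera_from_world'])@np.append(X,1); return np.array([P['cx']-f*c[0]/c[2],P['cy']+f*c[1]/c[2]])
E
python3 - <<'E'
from h import *
np.set_printoptions(precision=4,suppress=True)
im={}
for c in('top','scene'):
    im[c]=capture(c); P=camera_params(c); print(c,{k:v for k,v in P.items() if k!='camera_from_world'},ray(c,(280,210))[0])
    if len(P)>4: print(P.keys())
    for t,z in(('collector',0),('catch',.08),('lip',.08),('grille',.065),('thumb',.091),('bar',.091),('mat',0)):
        for r in nets.spot_point(c,t)[:2]: print(c,t,round(r['score'],2),r['pixel'],atz(c,r['pixel'],z))
    cv2.imwrite(f'pics/{c}0.png',im[c])
print(get_obs())
E
```

```text
top {'fov_y': 54.12784152099092, 'cx': 280.758296991921, 'cy': 205.7533542286695} [ 0.3997 -0.0093  1.161 ]
top collector 0.89 [340.2, 207.6] [ 0.5437 -0.1767  0.    ]
top catch 0.92 [355.2, 243.7] [ 0.4375 -0.1998  0.08  ]
top catch 0.18 [340.7, 212.4] [ 0.521  -0.1659  0.08  ]
top lip 0.6 [344.3, 189.8] [ 0.5813 -0.1783  0.08  ]
top grille 0.8 [351.7, 220.8] [ 0.4992 -0.1963  0.065 ]
top thumb 0.51 [356.5, 242.0] [ 0.4414 -0.2015  0.091 ]
top bar 0.63 [352.8, 224.8] [ 0.4863 -0.1942  0.091 ]
top mat 0.68 [220.5, 212.5] [0.5397 0.1642 0.    ]
scene {'fov_y': 45.72382433551259, 'cx': 282.6554103639362, 'cy': 209.19444488369655} [1.1636 0.4128 1.1883]
scene collector 0.89 [235.4, 198.6] [ 0.5458 -0.183   0.    ]
scene catch 0.73 [138.2, 167.2] [ 0.6602 -0.4376  0.08  ]
scene lip 0.64 [229.5, 192.0] [ 0.5791 -0.17    0.08  ]
scene grille 0.73 [238.3, 178.1] [ 0.5182 -0.188   0.065 ]
scene grille 0.51 [452.6, 295.7] [0.504  0.4634 0.065 ]
scene thumb 0.62 [251.6, 157.3] [ 0.4515 -0.1893  0.091 ]
scene thumb 0.51 [248.1, 159.5] [ 0.4639 -0.1925  0.091 ]
scene mat 0.76 [339.0, 255.2] [0.5328 0.1638 0.    ]
{'t': 0.8, 'joint_positions': array([-1.1387,  0.3322, -0.0647,  1.4601,  0.0216,  1.3499, -0.0885]), 'qd': array([-0.0013,  0.0014, -0.0005,  0.0016, -0.    ,  0.0005, -0.0002]), 'joint_torque': array([ -0.0011, -62.2971,   0.0237, -39.0115,  -0.0612,   0.0312,
         0.0001]), 'tool_pos': array([0.2745, 0.5615, 0.2226]), 'tcp_rot': array([0.2254, 0.9743, 0.0001, 0.    ]), 'force': array([ 0.132 ,  0.5647, -0.0515]), 'torque': array([ 0.0107, -0.0057, -0.0424]), 'grasp_force': 0.0, 'finger_gap': 0.08690756380922113}
```

```bash
python3 - <<'E'
import cv2,numpy as np
a=cv2.imread('pics/top0.png');b=cv2.imread('pics/scene0.png')
cv2.imwrite('pics/both0.png',np.hstack([cv2.resize(a[110:320,130:430],(400,280)),cv2.resize(b[80:380,80:480],(400,300))[:280]]))
E
```

```text
(no output)
```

View pics/top0.png

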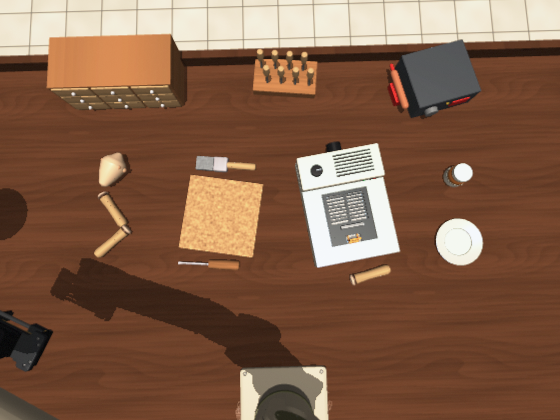

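View pics/scene0.png

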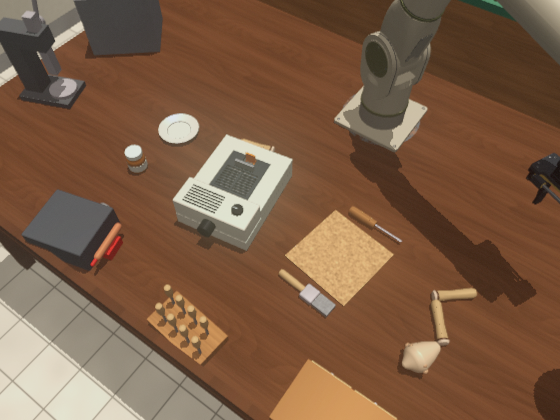

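The top picture shows the collector at about (345,208) with its front towards the robot, the tab at (354,239), the bar at (352,226) and the mat centred at (221,215). The graver (210,265) and the brush (225,165) flank the mat, and dop_a lies at (371,274), in front of the collector. The scene picture agrees, apart from a wrong catch hit. Moving over now.

Request:
arm_command(moves=[{"delta_pos":[-0.037,-0.026,-0.01],"spin":8,"grip":100},{"delta_pos":[-0.074,-0.052,-0.02],"spin":16,"grip":100},{"delta_pos":[-0.11,-0.078,-0.03],"spin":24,"grip":100},{"delta_pos":[-0.147,-0.104,-0.03],"spin":32,"grip":100},{"delta_pos":[-0.184,-0.13,-0.03],"spin":40,"grip":100}])

```text
t: 1.3
tool_pos: [0.3835, 0.3623, 0.2531]
tcp_rot: [0.547, 0.837, 0.001, -0.0]
force: [0.7, 0.3, -0.1]
finger_gap: 0.0868
grasp_force: 0.0
```

```bash
cat >> h.py <<'E'
def tool(target,yaw=None):
    """print pose and shift in tool axes to world target (TCP); spin so tool y has world yaw (deg)"""
    o=get_obs(); M=R.from_quat(o['tcp_rot']).as_matrix(); p=np.array(o['tool_pos'])
    y=np.degrees(np.arctan2(M[1,1],M[0,1])); 
    print('t',o['t'],'tcp',p.round(4),'yaw',y.round(2),'F',np.round(o['force'],2),'gap',round(o['finger_gap'],4),'gf',round(o['grasp_force'],1))
    print('shift',(M.T@(np.array(target)-p)).round(4),'spin',None if yaw is None else round((y-yaw+90)%180-90,2))
E
python3 -c "
from h import *
tool([.45,-.2,.25],10)"
```

```text
t 1.3 tcp [0.3835 0.3623 0.2531] yaw 23.61 F [ 0.72  0.31 -0.12] gap 0.0868 gf 0.0
shift [-0.5419 -0.1643  0.0025] spin 13.61
```

Request:
arm_command(moves=[{"delta_pos":[-0.045,-0.014,0],"spin":3,"grip":100},{"delta_pos":[-0.09,-0.027,0],"spin":6,"grip":100},{"delta_pos":[-0.135,-0.041,0],"spin":9,"grip":100},{"delta_pos":[-0.18,-0.055,0],"spin":12,"grip":100},{"delta_pos":[-0.225,-0.068,0],"spin":13.6,"grip":100}])

```text
t: 1.8
tool_pos: [0.4118, 0.1287, 0.2528]
tcp_rot: [0.641, 0.767, 0.0, -0.0]
force: [1.5, 0.5, 0.5]
finger_gap: 0.0869
grasp_force: 0.0
```

```bash
python3 -c "
from h import *
tool([.45,-.2,.25],10)"
```

```text
t 1.8 tcp [0.4118 0.1287 0.2528] yaw 10.22 F [1.52 0.54 0.48] gap 0.0869 gf 0.0
shift [-0.3303 -0.0207  0.0025] spin 0.22
```

Request:
arm_command(moves=[{"delta_pos":[-0.048,-0.003,0],"grip":100},{"delta_pos":[-0.096,-0.006,0],"grip":100},{"delta_pos":[-0.144,-0.01,0],"grip":100},{"delta_pos":[-0.19,-0.013,0],"grip":100},{"delta_pos":[-0.235,-0.016,0],"grip":100}])

```text
$.moves[0]: bad value
```

Request:
arm_command(moves=[{"delta_pos":[-0.045,-0.003,0],"grip":100},{"delta_pos":[-0.08,-0.005,0],"grip":100},{"delta_pos":[-0.095,-0.005,0],"grip":100},{"delta_pos":[-0.095,-0.005,0],"grip":100}])

```text
$.moves[0]: bad value
```

```bash
cat > look.py <<'E'
from h import *
import sys
np.set_printoptions(precision=4,suppress=True)
tool([.45,-.2,.25],10)
P=camera_params('wrist'); im=capture('wrist'); cv2.imwrite(f'pics/{sys.argv[1]}.png',im)
print({k:v for k,v in P.items() if k!='camera_from_world'},ray('wrist',(280,210),P))
for t,z in(('catch',.08),('lip',.08),('grille',.065),('thumb',.091),('bar',.091)):
    for r in nets.spot_point('wrist',t)[:2]: print(t,round(r['score'],2),r['pixel'],atz('wrist',r['pixel'],z,P))
E
python3 look.py w1
```

```text
t 1.8 tcp [0.4118 0.1287 0.2528] yaw 10.22 F [1.52 0.54 0.48] gap 0.0869 gf 0.0
shift [-0.3303 -0.0207  0.0025] spin 0.22
{'fov_y': 65.97448478874725, 'cx': 280.2609273226914, 'cy': 211.77819246908427} (array([0.3976, 0.2081, 0.4166]), array([ 0.0497, -0.2807, -0.9585]))
lip 0.28 [278.3, 123.9] [0.3973 0.198  0.08  ]
```

View pics/w1.png

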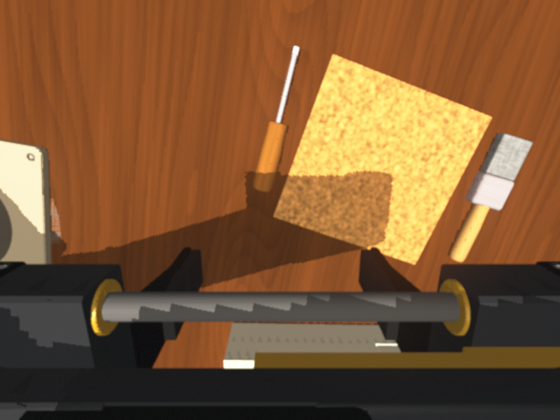

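The wrist view shows the mat, with corners at (332,56), (490,117), (415,264) and (275,215). The graver is to its left and the brush to its right. Both moves were refused because every row needs a spin value.

```bash
python3 -c "
from h import *
np.set_printoptions(precision=4,suppress=True)
c=[(332,56),(490,117),(415,264),(275,215)]
w=[atz('wrist',p,.005) for p in c]
for a in w: print(a)
for i in range(4): print(np.linalg.norm(w[i]-w[i-1]))
print((w[0]+w[2])/2,(w[1]+w[3])/2)
print('top',[atz('top',p,.005) for p in((191,177),(263,185),(255,257),(180,249))])
"
```

```text
[0.4444 0.2845 0.005 ]
[0.6493 0.2534 0.005 ]
[0.6187 0.0473 0.005 ]
[0.4136 0.0823 0.005 ]
0.20453392694444542
0.20727081266619513
0.2083579017790408
0.20799667674274736
[0.5315 0.1659 0.005 ] [0.5315 0.1679 0.005 ]
top [array([0.644 , 0.2471, 0.005 ]), array([0.6146, 0.0412, 0.005 ]), array([0.4112, 0.0683, 0.005 ]), array([0.4394, 0.2779, 0.005 ])]
```

Request:
arm_command(moves=[{"delta_pos":[-0.048,-0.003,0],"spin":0,"grip":100},{"delta_pos":[-0.096,-0.006,0],"spin":0,"grip":100},{"delta_pos":[-0.144,-0.01,0],"spin":0,"grip":100},{"delta_pos":[-0.19,-0.013,0],"spin":0,"grip":100},{"delta_pos":[-0.235,-0.016,0],"spin":0,"grip":100}])

```text
t: 2.6
tool_pos: [0.4387, -0.1041, 0.2527]
tcp_rot: [0.64, 0.769, 0.0, 0.0]
force: [1.0, 0.1, -0.8]
finger_gap: 0.0869
grasp_force: 0.0
```

Request:
arm_command(moves=[{"delta_pos":[-0.045,-0.003,0],"spin":0,"grip":100},{"delta_pos":[-0.08,-0.005,0],"spin":0,"grip":100},{"delta_pos":[-0.095,-0.005,0],"spin":0,"grip":100},{"delta_pos":[-0.095,-0.005,0],"spin":0,"grip":100}])

```text
t: 3.0
tool_pos: [0.4509, -0.1988, 0.2524]
tcp_rot: [0.641, 0.768, -0.001, 0.0]
force: [-0.5, 0.3, -0.0]
finger_gap: 0.0871
grasp_force: 0.0
```

```bash
python3 look.py w2
```

```text
t 3.0 tcp [ 0.4509 -0.1988  0.2524] yaw 10.26 F [-0.52  0.3  -0.05] gap 0.0871 gf 0.0
shift [-0.0011 -0.0011  0.0024] spin 0.26
{'fov_y': 65.97448478874725, 'cx': 280.2609273226914, 'cy': 211.77819246908427} (array([ 0.4369, -0.1191,  0.4161]), array([ 0.0488, -0.2828, -0.9579]))
catch 0.8 [268.5, 186.2] [ 0.4373 -0.1946  0.08  ]
lip 0.58 [405.0, 194.1] [ 0.5821 -0.1769  0.08  ]
grille 0.88 [338.4, 190.0] [ 0.5145 -0.1882  0.065 ]
thumb 0.66 [276.9, 194.5] [ 0.4473 -0.1992  0.091 ]
bar 0.89 [311.9, 195.1] [ 0.483  -0.1933  0.091 ]
```

View pics/w2.png

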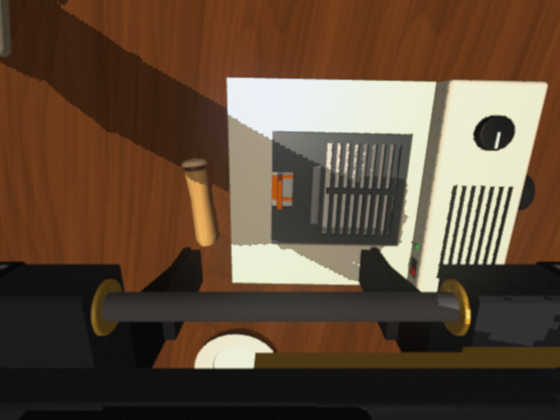

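The view shows the cover opening with corners at about (273,132), (412,134), (398,245) and (272,243). The tab is at (283,189) and the bar at (316,194), and the networks agree with this.

```bash
python3 - <<'E'
from h import *
np.set_printoptions(precision=4,suppress=True)
P=camera_params('wrist')
im=cv2.imread('pics/w2.png')
g=cv2.cvtColor(im,cv2.COLOR_BGR2GRAY)
# deck/cover boundary: subpixel edge scans along given lines
def edge(p,q,n=41):
    t=np.linspace(0,1,n); pts=np.outer(1-t,p)+np.outer(t,q)
    v=cv2.remap(cv2.GaussianBlur(g,(3,3),0),pts[:,0].astype('f4')[None],pts[:,1].astype('f4')[None],1)[0].astype(float)
    i=np.argmax(abs(np.diff(v))); return pts[i:i+2].mean(0)
S={'front':[((258,r),(288,r)) for r in (140,148,156,162,212,220,228,236)],
 'left':[((c,120),(c,144)) for c in range(290,400,12)],
 'right':[((c,232),(c,258)) for c in range(290,385,12)],
 'rear':[((425,r),(393,r)) for r in range(145,240,10)]}
L={}
for k,s in S.items():
    w=np.array([atz('wrist',edge(np.array(a,float),np.array(b,float)),.08,P)[:2] for a,b in s])
    vx,vy,x,y=cv2.fitLine(w.astype('f4'),cv2.DIST_HUBER,0,.001,.001).ravel()
    L[k]=(np.array([x,y]),np.array([vx,vy])); print(k,np.degrees(np.arctan2(vy,vx)),x,y,'res',np.abs((w-[x,y])@[-vy,vx]).max())
def X(a,b): 
    (p,u),(q,v)=L[a],L[b]; s=np.linalg.solve(np.c_[u,-v],q-p); return p+s[0]*u
c=[X('front','left'),X('rear','left'),X('rear','right'),X('front','right')]
print(np.array(c),[np.linalg.norm(c[i]-c[i-1]) for i in range(4)],np.mean(c,0))
E
```

```text
front -80.94658 0.4405819 -0.19439588 res 0.0003731663353067654
left 9.031964 0.50263244 -0.122873195 res 0.0004995980927160251
right 13.107538 0.5194442 -0.24795766 res 0.008733921865227328
rear -68.877235 0.59001595 -0.16850707 res 0.007687989706424012
[[ 0.431  -0.1343]
 [ 0.5684 -0.1124]
 [ 0.6124 -0.2263]
 [ 0.4516 -0.2637]] [np.float32(0.13112122), np.float32(0.13907544), np.float32(0.12210151), np.float32(0.1650192)] [ 0.5158 -0.1842]
```

```bash
python3 -c "
from h import *
tool([.4675,-.194,.125],9.05)"
```

```text
t 3.3 tcp [ 0.4508 -0.1964  0.2525] yaw 10.48 F [-0.06 -0.65 -0.04] gap 0.0872 gf 0.0
shift [-0.0008  0.0169  0.1275] spin 1.43
```

Request:
arm_command(moves=[{"delta_pos":[0,0.006,0.035],"spin":1.4,"grip":100},{"delta_pos":[-0.001,0.012,0.075],"spin":1.4,"grip":100},{"delta_pos":[-0.001,0.017,0.11],"spin":1.4,"grip":100},{"delta_pos":[-0.001,0.017,0.128],"spin":1.4,"grip":100},{"delta_pos":[-0.001,0.017,0.128],"spin":1.4,"grip":100}])

```text
t: 3.8
tool_pos: [0.4659, -0.1944, 0.1223]
tcp_rot: [0.649, 0.76, -0.001, -0.002]
force: [-0.4, 0.0, -0.0]
finger_gap: 0.087
grasp_force: 0.0
```

```bash
sed -i 's/^tool(.*/tool([.4675,-.194,.084],9.05)/' look.py; python3 look.py w3
```

```text
t 3.8 tcp [ 0.4659 -0.1944  0.1223] yaw 9.01 F [-0.44  0.01 -0.04] gap 0.087 gf 0.0
shift [0.0001 0.0018 0.0383] spin -0.04
{'fov_y': 65.97448478874725, 'cx': 280.2609273226914, 'cy': 211.77819246908427} (array([ 0.4543, -0.1147,  0.2862]), array([ 0.0388, -0.282 , -0.9586]))
catch 0.9 [240.7, 233.8] [ 0.4389 -0.1963  0.08  ]
lip 0.62 [243.3, 234.3] [ 0.4407 -0.1964  0.08  ]
lip 0.56 [455.5, 237.3] [ 0.5835 -0.1755  0.08  ]
grille 0.96 [343.8, 230.7] [ 0.5115 -0.1879  0.065 ]
thumb 0.91 [250.8, 245.1] [ 0.4472 -0.1987  0.091 ]
bar 0.83 [309.5, 242.0] [ 0.4845 -0.1905  0.091 ]
```

View pics/w3.png

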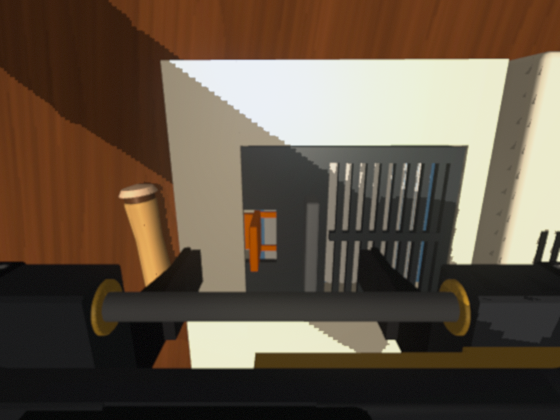

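The picture shows the tab at (255,240) and the bar at (312,245), with the fingers straddling them centrally. The measurements put the cover middle near (0.5105,-0.188). Descending to 5 mm above the deck and then partly closing.

Request:
arm_command(moves=[{"delta_pos":[0,0.002,0.015],"spin":0,"grip":100},{"delta_pos":[0,0.002,0.03],"spin":0,"grip":100},{"delta_pos":[0,0.002,0.037],"spin":0,"grip":80},{"delta_pos":[0,0.002,0.037],"spin":0,"grip":60},{"delta_pos":[0,0.002,0.037],"spin":0,"grip":55}], force=3)

```text
t: 4.6
tool_pos: [0.4694, -0.1956, 0.0877]
tcp_rot: [0.65, 0.76, -0.0, 0.0]
force: [-1.0, 0.2, 0.1]
finger_gap: 0.0708
grasp_force: 0.0
```

```bash
python3 -c "
from h import *
tool([.468,-.1946,.085],9.05)"
```

```text
t 4.6 tcp [ 0.4694 -0.1956  0.0877] yaw 8.93 F [-1.    0.16  0.13] gap 0.0708 gf 0.0
shift [ 0.0012 -0.0013  0.0027] spin -0.12
```

Request:
arm_command(moves=[{"delta_pos":[0,-0.001,0.001],"spin":0,"grip":54},{"delta_pos":[0,-0.001,0.001],"spin":0,"grip":54},{"delta_pos":[0,-0.001,0.001],"spin":0,"grip":54},{"delta_pos":[0,-0.001,0.001],"spin":0,"grip":54},{"delta_pos":[0,-0.001,0.001],"spin":0,"grip":54}], force=3)

```text
t: 5.1
tool_pos: [0.4684, -0.1955, 0.0866]
tcp_rot: [0.65, 0.76, 0.0, 0.0]
force: [1.1, 0.5, 0.3]
finger_gap: 0.0478
grasp_force: 0.0
```

```bash
python3 -c "
from h import *
tool([.468,-.1946,.085],9.05)"
```

```text
t 5.1 tcp [ 0.4684 -0.1955  0.0866] yaw 8.94 F [1.06 0.49 0.31] gap 0.0478 gf 0.0
shift [ 0.001  -0.0003  0.0016] spin -0.11
```

Request:
arm_command(moves=[{"delta_pos":[0,0,0.002],"spin":0,"grip":51},{"delta_pos":[0,0,0.002],"spin":0,"grip":49},{"delta_pos":[0,0,0.002],"spin":0,"grip":47},{"delta_pos":[0,0,0.002],"spin":0,"grip":45},{"delta_pos":[0,0,0.002],"spin":0,"grip":45}], force=3)

```text
t: 5.6
tool_pos: [0.4683, -0.1955, 0.0844]
tcp_rot: [0.65, 0.76, -0.0, -0.0]
force: [-0.5, -0.3, -1.1]
finger_gap: 0.0421
grasp_force: 3.0
```

```bash
python3 -c "
from h import *
tool([.468,-.1946,.085],9.05)"
```

```text
t 5.6 tcp [ 0.4683 -0.1955  0.0844] yaw 8.94 F [-0.52 -0.31 -1.09] gap 0.0421 gf 3.0
shift [ 0.0009 -0.0001 -0.0006] spin -0.11
```

Request:
arm_command(moves=[{"delta_pos":[0,0.0004,0],"spin":0,"grip":36},{"delta_pos":[0,0.0008,0],"spin":0,"grip":36},{"delta_pos":[0,0.001,0],"spin":0,"grip":36}], force=7.5)

```text
t: 5.9
tool_pos: [0.4693, -0.1953, 0.0844]
tcp_rot: [0.65, 0.76, -0.0, -0.0]
force: [0.5, 0.3, -1.5]
finger_gap: 0.0401
grasp_force: 7.5
```

Request:
arm_command(moves=[{"delta_pos":[0,0.0005,0],"spin":0,"grip":36},{"delta_pos":[0,0.001,0],"spin":0,"grip":36},{"delta_pos":[0,0.001,0],"spin":0,"grip":36}], force=10)

```text
t: 6.2
tool_pos: [0.4703, -0.1952, 0.0845]
tcp_rot: [0.65, 0.76, -0.0, -0.0]
force: [-0.9, 0.5, -0.7]
finger_gap: 0.0382
grasp_force: 10.0
```

Behaving exactly as expected, so I continue to the stop.

Request:
arm_command(moves=[{"delta_pos":[0,0.0005,0],"spin":0,"grip":36},{"delta_pos":[0,0.001,0],"spin":0,"grip":36},{"delta_pos":[0,0.001,0],"spin":0,"grip":36}], force=13)

```text
t: 6.5
tool_pos: [0.4713, -0.1951, 0.0845]
tcp_rot: [0.65, 0.76, -0.0, -0.0]
force: [-0.4, 0.3, 0.0]
finger_gap: 0.0353
grasp_force: 13.0
```

Request:
arm_command(moves=[{"delta_pos":[0,0.0005,0],"spin":0,"grip":30},{"delta_pos":[0,0.001,0],"spin":0,"grip":30},{"delta_pos":[0,0.001,0],"spin":0,"grip":30}], force=17)

```text
t: 6.8
tool_pos: [0.4722, -0.1949, 0.0845]
tcp_rot: [0.65, 0.76, -0.0, -0.0]
force: [-1.6, 0.2, 0.1]
finger_gap: 0.0335
grasp_force: 17.0
```

Request:
arm_command(moves=[{"delta_pos":[0,0.0002,-0.0015],"spin":0,"grip":30},{"delta_pos":[0,0.0004,-0.003],"spin":0,"grip":30},{"delta_pos":[0,0.0006,-0.004],"spin":0,"grip":30},{"delta_pos":[0,0.0008,-0.005],"spin":0,"grip":30},{"delta_pos":[0,0.0008,-0.005],"spin":0,"grip":30}], force=18)

```text
t: 7.3
tool_pos: [0.4729, -0.1947, 0.0894]
tcp_rot: [0.65, 0.76, -0.0, -0.0]
force: [1.4, 0.1, -6.3]
finger_gap: 0.0339
grasp_force: 18.1
```

```bash
python3 -c "
from h import *
o=get_obs();print(o['force'],o['torque'],o['finger_gap']);cv2.imwrite('pics/w4.png',capture('wrist'))"
```

```text
[ 1.39166968  0.07649535 -6.28802975] [-0.31772556  0.26934588 -0.04496462] 0.033889348779989004
```

View pics/w4.png

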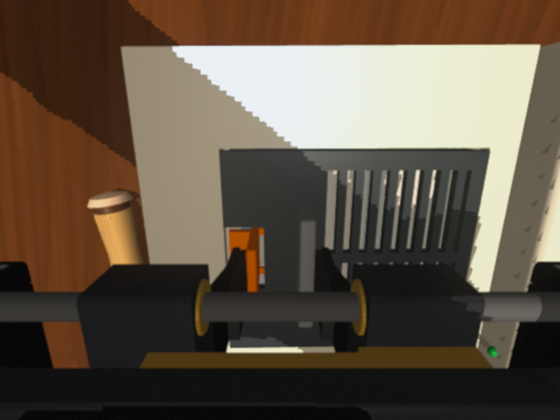

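The cover is still seated, seen at (350,200), with the tab pressed and gripped at (245,255). The downward load of 6 N shows the tongues bearing on the lip. I ease the grip, which still keeps the tab past release, so that the cover can pivot in the pads.

Request:
arm_command(moves=[{"delta_pos":[0,0,0],"spin":0,"grip":30},{"delta_pos":[0,0,0],"spin":0,"grip":30}], force=14.5)

```text
t: 7.55
tool_pos: [0.4728, -0.1948, 0.0894]
tcp_rot: [0.65, 0.76, -0.0, -0.0]
force: [0.0, 0.3, -5.0]
finger_gap: 0.0344
grasp_force: 14.6
```

Request:
arm_command(moves=[{"delta_pos":[0,0.0002,-0.001],"spin":0,"grip":30},{"delta_pos":[0,0.0003,-0.002],"spin":0,"grip":30}], force=14.5)

```text
t: 7.75
tool_pos: [0.4733, -0.1947, 0.0915]
tcp_rot: [0.65, 0.76, -0.0, -0.0]
force: [-1.1, -1.1, -5.1]
finger_gap: 0.0345
grasp_force: 14.6
```

Request:
arm_command(moves=[{"delta_pos":[0,0.0004,-0.002],"spin":0,"grip":30},{"delta_pos":[0,0.0008,-0.004],"spin":0,"grip":30},{"delta_pos":[0,0.001,-0.005],"spin":0,"grip":30}], force=14.5)

```text
t: 8.05
tool_pos: [0.4745, -0.1946, 0.0968]
tcp_rot: [0.65, 0.76, 0.0, 0.0]
force: [0.2, -0.0, -5.5]
finger_gap: 0.0345
grasp_force: 14.7
```

```bash
python3 -c "
from h import *
a=capture('wrist');b=capture('scene')
cv2.imwrite('pics/w5.png',np.hstack([a[100:380,120:520],cv2.resize(b[110:250,150:350],(400,280))]))"
```

```text
(no output)
```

View pics/w5.png

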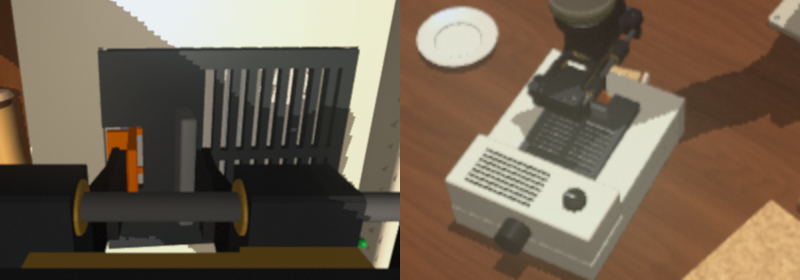

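```bash
cat > tilt.py <<'E'
from h import *
P=camera_params('wrist'); c=np.array([.5105,-.1878]); u=np.array([.9876,.1573]); v=np.array([-u[1],u[0]])
for th in (0,3,6,9,12):
    s,k=np.sin(np.radians(th)),np.cos(np.radians(th)); out=[]
    for X,Z,Y in((-70,8,60),(-60,8,60),(-20,8,60),(20,8,60),(60,8,60)):
        a=X-70; x=70+a*k+Z*s; z=72+Z*k-a*s
        out.append(proj('wrist',np.append(c+u*x/1000+v*Y/1000,z/1000),P).round(0))
    print(th,[o.astype(int).tolist() for o in out])
E
python3 tilt.py
```

```text
0 [[219, 151], [237, 151], [310, 151], [383, 151], [455, 151]]
3 [[218, 152], [237, 152], [312, 152], [385, 151], [456, 151]]
6 [[217, 154], [237, 154], [314, 153], [388, 152], [458, 151]]
9 [[217, 156], [238, 155], [317, 154], [390, 152], [459, 151]]
12 [[218, 158], [240, 157], [321, 155], [394, 153], [460, 151]]
```

```bash
cat >> tilt.py <<'E'
print('bar end top rear / tab top front-left')
for th in (0,2,4,6,8,10):
    s,k=np.sin(np.radians(th)),np.cos(np.radians(th)); out=[]
    for X,Z,Y in((-30,37,30),(-22,37,30),(-51,37,15),(-56,37,15),(-70,15,60),(70,15,60)):
        a=X-70; x=70+a*k+Z*s; z=65+Z*k-a*s
        out.append(proj('wrist',np.append(c+u*x/1000+v*Y/1000,z/1000),P).round(0).astype(int).tolist())
    print(th,out)
E
python3 tilt.py | sed -n '6,$p'
python3 - <<'E'
import cv2
a=cv2.imread('pics/w4.png')[130:330,200:500]
b=cv2.imread('pics/w5.png')[30:230,80:380]
import numpy as np
cv2.imwrite('pics/c.png',np.hstack([cv2.resize(a,(400,267)),cv2.resize(b,(400,267))]))
E
```

```text
bar end top rear / tab top front-left
0 [[293, 215], [308, 215], [253, 242], [243, 242], [219, 151], [473, 151]]
2 [[296, 217], [311, 216], [255, 245], [245, 245], [219, 152], [474, 151]]
4 [[299, 219], [315, 218], [257, 248], [247, 248], [219, 153], [475, 151]]
6 [[303, 221], [319, 220], [260, 251], [249, 252], [219, 154], [476, 151]]
8 [[307, 223], [323, 222], [263, 255], [252, 255], [219, 155], [477, 151]]
10 [[311, 225], [328, 224], [267, 258], [256, 259], [220, 156], [478, 151]]
```

View pics/c.png

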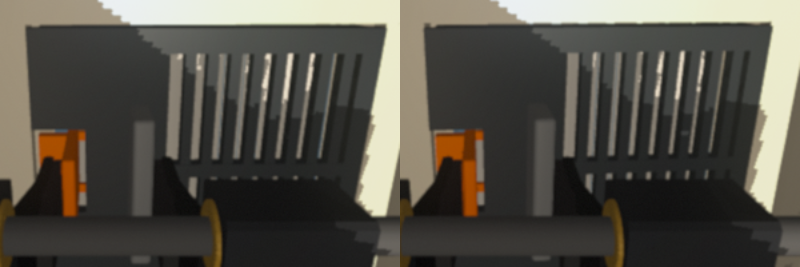

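Comparing the two crops, the tab and bar stay fixed relative to the fingers while the rear corner recedes from 489 to 477 px. So the cover is tipping, by about 6°, without slipping. Lifting further to about 10°.

Request:
arm_command(moves=[{"delta_pos":[0,0.0006,-0.002],"spin":0,"grip":30},{"delta_pos":[0,0.0012,-0.004],"spin":0,"grip":30},{"delta_pos":[0,0.0018,-0.006],"spin":0,"grip":30},{"delta_pos":[0,0.002,-0.007],"spin":0,"grip":30}], force=14.5)

```text
t: 8.55
tool_pos: [0.4765, -0.1943, 0.1038]
tcp_rot: [0.65, 0.76, 0.0, 0.0]
force: [0.5, 0.3, -5.0]
finger_gap: 0.0356
grasp_force: 14.8
```

```bash
python3 tilt.py | sed -n '6,$p'; python3 -c "
from h import *
tool([0.4745,-.1946,.104])
a=capture('wrist');cv2.imwrite('pics/w6.png',a[100:400])"
```

```text
bar end top rear / tab top front-left
0 [[289, 211], [304, 211], [250, 237], [241, 237], [218, 149], [463, 149]]
2 [[291, 213], [307, 212], [252, 240], [243, 240], [218, 150], [464, 149]]
4 [[294, 214], [310, 214], [254, 243], [244, 243], [217, 151], [465, 149]]
6 [[298, 216], [313, 216], [257, 246], [247, 246], [217, 152], [466, 149]]
8 [[302, 218], [317, 218], [260, 249], [250, 249], [218, 153], [466, 149]]
10 [[306, 221], [322, 220], [263, 252], [253, 253], [219, 155], [467, 149]]
t 8.55 tcp [ 0.4765 -0.1943  0.1038] yaw 8.94 F [ 0.49  0.32 -4.98] gap 0.0356 gf 14.8
shift [-0.     -0.002  -0.0002] spin None
```

View pics/w6.png

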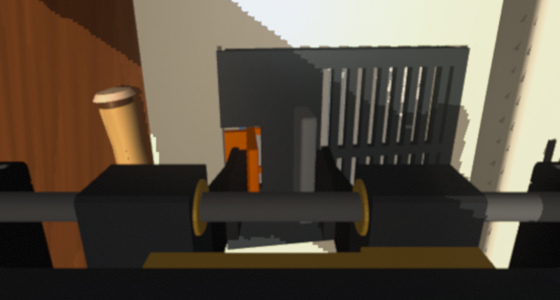

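Tilt is now about 8° (bar at 300–316 px, rear corner at 467 px). I lift slightly more, then draw forward.

Request:
arm_command(moves=[{"delta_pos":[0,0.0003,-0.0015],"spin":0,"grip":30},{"delta_pos":[0,0.0003,-0.0025],"spin":0,"grip":30},{"delta_pos":[0,-0.001,-0.0025],"spin":0,"grip":30},{"delta_pos":[0,-0.003,-0.0025],"spin":0,"grip":30}], force=14.5)

```text
t: 9.0
tool_pos: [0.4735, -0.1947, 0.1061]
tcp_rot: [0.65, 0.76, 0.0, 0.0]
force: [1.9, 0.7, -4.2]
finger_gap: 0.036
grasp_force: 14.6
```

Request:
arm_command(moves=[{"delta_pos":[0,-0.002,0],"spin":0,"grip":30},{"delta_pos":[0,-0.004,0],"spin":0,"grip":30}])

```text
t: 9.2
tool_pos: [0.4694, -0.1954, 0.1061]
tcp_rot: [0.65, 0.76, 0.0, 0.0]
force: [1.1, -0.7, -2.2]
finger_gap: 0.0358
grasp_force: 14.5
```

Request:
arm_command(moves=[{"delta_pos":[0,-0.003,0],"spin":0,"grip":30},{"delta_pos":[0,-0.006,0],"spin":0,"grip":30},{"delta_pos":[0,-0.009,0],"spin":0,"grip":30},{"delta_pos":[0,-0.012,0],"spin":0,"grip":30}])

```text
t: 9.6
tool_pos: [0.4574, -0.1974, 0.1062]
tcp_rot: [0.65, 0.76, 0.0, 0.0]
force: [-0.5, 0.2, -0.9]
finger_gap: 0.0357
grasp_force: 14.2
```

Request:
arm_command(moves=[{"delta_pos":[0,-0.003,-0.0005],"spin":0,"grip":30},{"delta_pos":[0,-0.004,-0.002],"spin":0,"grip":30},{"delta_pos":[0,-0.004,-0.004],"spin":0,"grip":30}])

```text
t: 9.9
tool_pos: [0.4536, -0.1978, 0.1102]
tcp_rot: [0.65, 0.76, 0.0, -0.0]
force: [0.0, -0.4, -2.0]
finger_gap: 0.0358
grasp_force: 14.2
```

Request:
arm_command(moves=[{"delta_pos":[0,0,-0.003],"spin":0,"grip":30},{"delta_pos":[0,0,-0.008],"spin":0,"grip":30},{"delta_pos":[0,0,-0.018],"spin":0,"grip":30},{"delta_pos":[0,0,-0.033],"spin":0,"grip":30},{"delta_pos":[0,0,-0.045],"spin":0,"grip":30}], force=15.5)

```text
t: 10.4
tool_pos: [0.4539, -0.1981, 0.1564]
tcp_rot: [0.65, 0.76, 0.0, 0.0]
force: [0.1, 0.2, -1.4]
finger_gap: 0.0351
grasp_force: 15.1
```

Request:
arm_command(moves=[{"delta_pos":[0,0,-0.025],"spin":0,"grip":30},{"delta_pos":[0,0,-0.055],"spin":0,"grip":30},{"delta_pos":[0,0,-0.075],"spin":0,"grip":30},{"delta_pos":[0,0,-0.08],"spin":0,"grip":30}])

```text
t: 10.8
tool_pos: [0.4547, -0.1983, 0.2376]
tcp_rot: [0.65, 0.76, 0.001, 0.002]
force: [0.7, -0.9, -2.7]
finger_gap: 0.035
grasp_force: 15.2
```

```bash
python3 -c "
from h import *
tool([.53,.16,.23],9)
o=get_obs();print(o['torque'])
a=capture('wrist');b=capture('scene')
for t in('thumb','bar','grille'): print(t,nets.spot_point('wrist',t)[:1])
cv2.imwrite('pics/w7.png',np.hstack([a[50:400,100:550][:, :], b[30:380,60:410]]))"
```

```text
t 10.8 tcp [ 0.4547 -0.1983  0.2376] yaw 8.94 F [ 0.74 -0.85 -2.67] gap 0.035 gf 15.2
shift [0.3423 0.13   0.008 ] spin -0.06
[-0.05079098  0.02433583 -0.01984811]
thumb [{'pixel': [249.0, 267.6], 'score': 0.98}]
bar [{'pixel': [300.5, 264.6], 'score': 0.83}]
grille [{'pixel': [335.9, 243.1], 'score': 0.56}]
```

View pics/w7.png

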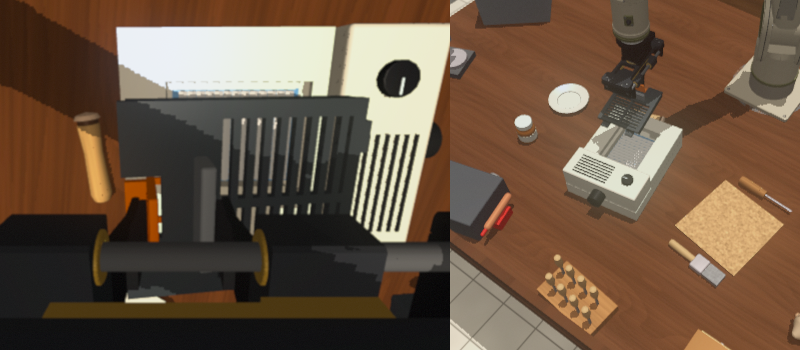

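The cover is out and held by tab and bar: the opening shows empty at (235,90), with the cover hanging below the gripper, and nothing else has been disturbed. That was my tenth view, so from here I use numbers only. Carrying it to the mat.

Request:
arm_command(moves=[{"delta_pos":[0.02,0.005,0],"spin":1,"grip":30},{"delta_pos":[0.05,0.013,0],"spin":3.5,"grip":30},{"delta_pos":[0.088,0.023,0],"spin":6,"grip":30},{"delta_pos":[0.128,0.034,0],"spin":8.5,"grip":30},{"delta_pos":[0.168,0.044,0],"spin":10,"grip":30}], force=15.5)

```text
t: 11.55
tool_pos: [0.4704, -0.0236, 0.2341]
tcp_rot: [0.714, 0.7, -0.001, -0.0]
force: [1.3, 0.8, -1.5]
finger_gap: 0.035
grasp_force: 15.1
```

```bash
python3 -c "
from h import *
tool([.4924,.1708,.23],-8.6)"
```

```text
t 11.55 tcp [ 0.4704 -0.0236  0.2341] yaw -1.18 F [ 1.33  0.77 -1.53] gap 0.035 gf 15.1
shift [0.1948 0.018  0.004 ] spin 7.42
```

Request:
arm_command(moves=[{"delta_pos":[0.04,0.004,0],"spin":2,"grip":30},{"delta_pos":[0.085,0.008,0],"spin":4,"grip":30},{"delta_pos":[0.13,0.012,0],"spin":6,"grip":30},{"delta_pos":[0.17,0.016,0],"spin":7.4,"grip":30},{"delta_pos":[0.193,0.018,0.004],"spin":7.4,"grip":30}])

```text
t: 12.05
tool_pos: [0.4919, 0.1713, 0.2298]
tcp_rot: [0.756, 0.654, -0.001, -0.0]
force: [0.3, -0.5, -0.6]
finger_gap: 0.0351
grasp_force: 15.1
```

Request:
arm_command(moves=[{"delta_pos":[0,0,0.02],"spin":0,"grip":30},{"delta_pos":[0,0,0.05],"spin":0,"grip":30},{"delta_pos":[0,0,0.08],"spin":0,"grip":30},{"delta_pos":[0,0,0.095],"spin":0,"grip":30},{"delta_pos":[0,0,0.1],"spin":0,"grip":30}])

```text
t: 12.55
tool_pos: [0.4909, 0.1668, 0.1282]
tcp_rot: [0.757, 0.653, -0.002, -0.0]
force: [-0.2, -0.9, -0.6]
finger_gap: 0.0353
grasp_force: 15.1
```

```bash
python3 -c "
from h import *
tool([.4924,.1708,.065],-8.6)
P=camera_params('wrist');im=capture('wrist')
for c in('wrist','top','scene'):
  if c!='wrist': capture(c)
  for t in('thumb','bar','grille','mat'):
    for r in nets.spot_point(c,t)[:1]: print(c,t,round(r['score'],2),r['pixel'],[atz(c,r['pixel'],z,P if c=='wrist' else None).round(4)[:2] for z in((0.,) if t=='mat' else (.13,.11,.1))])
# mat corners by colour (wrist)
hsv=cv2.cvtColor(im,cv2.COLOR_BGR2HSV);cv2.imwrite('pics/w8.png',im)
"
```

```text
t 12.55 tcp [0.4909 0.1668 0.1282] yaw -8.47 F [-0.25 -0.91 -0.64] gap 0.0353 gf 15.1
shift [0.0044 0.0011 0.0631] spin 0.13
wrist thumb 0.97 [248.9, 267.7] [array([0.4737, 0.1684]), array([0.47  , 0.1587]), array([0.4681, 0.1538])]
wrist bar 0.76 [303.1, 264.9] [array([0.5035, 0.1658]), array([0.5035, 0.1558]), array([0.5035, 0.1507])]
wrist grille 0.82 [336.2, 243.0] [array([0.5228, 0.1762]), array([0.5252, 0.1674]), array([0.5264, 0.163 ])]
wrist mat 0.91 [325.0, 201.3] [array([0.5319, 0.1625])]
top thumb 0.55 [206.1, 264.3] [array([0.3954, 0.1818]), array([0.3953, 0.1855]), array([0.3953, 0.1873])]
top bar 0.97 [211.8, 220.4] [array([0.5046, 0.1669]), array([0.5066, 0.1703]), array([0.5076, 0.172 ])]
top grille 0.68 [370.7, 269.1] [array([ 0.372 , -0.2261]), array([ 0.3714, -0.2303]), array([ 0.3712, -0.2324])]
top mat 0.73 [221.3, 216.0] [array([0.5296, 0.162 ])]
scene bar 0.65 [227.2, 191.9] [array([ 0.6087, -0.1489]), array([ 0.5982, -0.1595]), array([ 0.593 , -0.1648])]
scene grille 0.82 [344.4, 235.8] [array([0.5471, 0.1734]), array([0.5355, 0.1689]), array([0.5296, 0.1666])]
scene mat 0.63 [337.1, 253.3] [array([0.5307, 0.1564])]
```

Request:
arm_command(moves=[{"delta_pos":[0.001,0.001,0.02],"spin":0,"grip":30},{"delta_pos":[0.002,0.001,0.04],"spin":0,"grip":30},{"delta_pos":[0.002,0.001,0.058],"spin":0,"grip":30},{"delta_pos":[0.002,0.001,0.07],"spin":0,"grip":30},{"delta_pos":[0.002,0.001,0.074],"spin":0,"grip":30}])

```text
t: 13.8
tool_pos: [0.4932, 0.1691, 0.0559]
tcp_rot: [0.757, 0.653, -0.001, -0.0]
force: [-0.4, -1.1, -1.0]
finger_gap: 0.0349
grasp_force: 15.1
```

Request:
arm_command(moves=[{"delta_pos":[0,0,0.003],"spin":0,"grip":30},{"delta_pos":[0,0,0.006],"spin":0,"grip":30},{"delta_pos":[0,0,0.009],"spin":0,"grip":30},{"delta_pos":[0,0,0.012],"spin":0,"grip":30}])

```text
t: 14.2
tool_pos: [0.4942, 0.1696, 0.0453]
tcp_rot: [0.757, 0.653, 0.0, 0.0]
force: [-0.1, -1.4, -1.1]
finger_gap: 0.035
grasp_force: 15.1
```

```bash
python3 -c "
from h import *
tool([.4924,.1695,.0245],-8.6)"
```

```text
t 14.2 tcp [0.4942 0.1696 0.0453] yaw -8.46 F [-0.09 -1.39 -1.12] gap 0.035 gf 15.1
shift [-0.0004 -0.0017  0.0208] spin 0.14
```

Request:
arm_command(moves=[{"delta_pos":[0,-0.001,0.002],"spin":0,"grip":30},{"delta_pos":[0,-0.002,0.004],"spin":0,"grip":30},{"delta_pos":[0,-0.002,0.006],"spin":0,"grip":30},{"delta_pos":[0,-0.002,0.007],"spin":0,"grip":30},{"delta_pos":[0,-0.002,0.008],"spin":0,"grip":30}])

```text
t: 14.7
tool_pos: [0.4918, 0.1699, 0.0371]
tcp_rot: [0.757, 0.653, 0.0, -0.0]
force: [-1.0, 0.5, 1.0]
finger_gap: 0.0341
grasp_force: 15.0
```

Request:
arm_command(moves=[{"delta_pos":[0,-0.0005,0.002],"spin":0,"grip":30},{"delta_pos":[0,-0.0008,0.003],"spin":0,"grip":30},{"delta_pos":[0,-0.001,0.004],"spin":0,"grip":30},{"delta_pos":[0,-0.001,0.005],"spin":0,"grip":30}])

```text
t: 15.1
tool_pos: [0.4908, 0.1699, 0.032]
tcp_rot: [0.757, 0.653, 0.0, -0.0]
force: [-1.4, 1.3, 1.2]
finger_gap: 0.0339
grasp_force: 15.2
```

Request:
arm_command(moves=[{"delta_pos":[0,-0.0003,0.0015],"spin":0,"grip":30},{"delta_pos":[0,-0.0005,0.003],"spin":0,"grip":30},{"delta_pos":[0,-0.0008,0.004],"spin":0,"grip":30},{"delta_pos":[0,-0.001,0.005],"spin":0,"grip":30}])

```text
t: 15.5
tool_pos: [0.4899, 0.17, 0.027]
tcp_rot: [0.757, 0.653, 0.0, -0.0]
force: [-0.9, 1.3, 1.2]
finger_gap: 0.0335
grasp_force: 15.4
```

Request:
arm_command(moves=[{"delta_pos":[0,0,0.001],"spin":0,"grip":30},{"delta_pos":[0,0,0.002],"spin":0,"grip":30},{"delta_pos":[0,0,0.002],"spin":0,"grip":30}])

```text
t: 15.8
tool_pos: [0.4897, 0.1701, 0.0253]
tcp_rot: [0.757, 0.653, -0.0, -0.0]
force: [-3.0, 0.9, 6.7]
finger_gap: 0.0337
grasp_force: 15.5
```

The cover is flat on the mat (gap 33.5 mm, 6.7 N upward). I relax the pinch gradually, following the tab back.

Request:
arm_command(moves=[{"delta_pos":[0,0,-0.0007],"spin":0,"grip":30},{"delta_pos":[0,-0.001,-0.0007],"spin":0,"grip":40},{"delta_pos":[0,-0.002,-0.0007],"spin":0,"grip":43},{"delta_pos":[0,-0.004,-0.0007],"spin":0,"grip":48},{"delta_pos":[0,-0.004,-0.0007],"spin":0,"grip":52}], force=9)

```text
t: 16.3
tool_pos: [0.4856, 0.1706, 0.0257]
tcp_rot: [0.757, 0.653, -0.0, -0.0]
force: [0.3, 0.6, 0.2]
finger_gap: 0.0434
grasp_force: 0.0
```

Request:
arm_command(moves=[{"delta_pos":[0,0,0],"spin":0,"grip":60},{"delta_pos":[0,0,0],"spin":0,"grip":65},{"delta_pos":[0,0,0],"spin":0,"grip":65}])

```text
t: 16.6
tool_pos: [0.4861, 0.1706, 0.0259]
tcp_rot: [0.757, 0.653, 0.0, 0.0]
force: [0.1, -0.4, 0.4]
finger_gap: 0.055
grasp_force: 0.0
```

Request:
arm_command(moves=[{"delta_pos":[0,0,-0.01],"spin":0,"grip":65},{"delta_pos":[0,0,-0.03],"spin":0,"grip":65},{"delta_pos":[0,0,-0.06],"spin":0,"grip":65},{"delta_pos":[0,0,-0.1],"spin":0,"grip":65},{"delta_pos":[0,0,-0.14],"spin":0,"grip":65}])

```text
t: 17.1
tool_pos: [0.4857, 0.1702, 0.1679]
tcp_rot: [0.757, 0.653, 0.0, 0.0]
force: [0.3, -0.0, 0.5]
finger_gap: 0.0566
grasp_force: 0.0
```

Request:
arm_command(moves=[{"delta_pos":[0.03,0,-0.03],"spin":0,"grip":65},{"delta_pos":[0.07,0,-0.05],"spin":0,"grip":65},{"delta_pos":[0.11,0,-0.06],"spin":0,"grip":65},{"delta_pos":[0.14,0,-0.06],"spin":0,"grip":65},{"delta_pos":[0.15,0,-0.06],"spin":0,"grip":65}])

```text
t: 17.6
tool_pos: [0.5073, 0.3226, 0.2263]
tcp_rot: [0.756, 0.655, 0.0, -0.0]
force: [-0.5, -0.3, -0.3]
finger_gap: 0.0563
grasp_force: 0.0
```

```bash
python3 -c "
from h import *
tool([.4,.17,.2])
for c in('wrist','top','scene'):
  P=camera_params(c);cv2.imwrite('pics/z_'+c+'.png',capture(c))
  for t,z in(('thumb',.031),('bar',.031),('grille',.005),('mat',0)):
    for r in nets.spot_point(c,t)[:1]: print(c,t,round(r['score'],2),r['pixel'],atz(c,r['pixel'],z,P).round(4)[:2])
"
```

```text
t 17.6 tcp [0.5073 0.3226 0.2263] yaw -8.23 F [-0.53 -0.28 -0.29] gap 0.0563 gf 0.0
shift [-0.1664 -0.0843  0.0261] spin None
wrist thumb 0.28 [315.6, 294.7] [0.5315 0.1804]
wrist bar 0.75 [292.5, 305.7] [0.5006 0.1687]
wrist grille 0.57 [315.3, 294.3] [0.5321 0.165 ]
wrist mat 0.86 [313.4, 290.4] [0.5303 0.1682]
top thumb 0.39 [216.8, 238.3] [0.4649 0.1704]
top bar 0.91 [219.9, 226.9] [0.496  0.1616]
top grille 0.9 [223.3, 220.0] [0.5175 0.1557]
top mat 0.68 [217.8, 213.8] [0.5362 0.1719]
scene thumb 0.71 [375.0, 226.9] [0.4165 0.2051]
scene bar 0.63 [348.3, 243.6] [0.5044 0.1722]
scene grille 0.69 [340.1, 255.0] [0.5332 0.1669]
scene mat 0.56 [337.3, 252.5] [0.5282 0.1556]
```

```bash
python3 -c "
from h import *
print(order.job_done())"
```

```text
the job is handed in; nothing more can be done
None
```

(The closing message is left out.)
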